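# Feel along the bowed tote divider

### The arm

A 7-joint arm with a two-finger parallel gripper is mounted at the origin on the work surface. World frame = base frame: x ahead of the robot, y to its left, z up, the work surface at z = 0. Lengths are in m, angles in rad, forces in N, time in s.
With the tool pointing down it reaches from about 0.425 to 0.925 m from the base axis. Payload 6.8 kg.
Tool frame: the origin (TCP) lies on the front face of the gripper's body, between the roots of the fingers; the fingertips stand 73 mm ahead of it and the grasp point (between the pads) lies 54 mm ahead of it (env.nose_length is the distance from the TCP to the fingertips, in m); z points along the fingers, y is the direction in which the jaws open and shut (so a half turn about z gives the same grasp; the last joint's range is limited). The gripper opens to 85 mm and grips with 20 to 120 N. Pads are 22 mm wide; open, the fingers measure 114 mm over their backs; the gripper's body (76 mm by 85 mm) begins 54 mm behind the grasp point. The pads swing forward as they close: fully open they stand 13 mm farther back than shut.
Start: joints at [-1.222, 0.477, 0.022, 1.555, -0.011, 1.109, -0.083], TCP at [0.298, 0.606, 0.304] pointing down, gripper open.
Joint ranges: [-2.96, 2.96], [-0.34, 2.1], [-1.41, 1.46], [0.24, 2.44], [-1.37, 4.51], [0.17, 1.92], [-2.96, 2.96]. Speed limits (rad/s): [2.39, 2.39, 3.14, 3.14, 3.14, 3.14, 3.14].

### API

Orientations are given as a unit quaternion [w, x, y, z].
In Python, from cell import env, kin, camera, calibration, job gives the robot as it stands. The module is installed in compiled form; this text tells all that it offers. Calls block until the motion is done:
- env.reach(position, orientation): joint-space move of the TCP to a pose.
- env.movel(position, velocity=0.15, rot=None, stop_force=None): straight line of the TCP; rot=None keeps the orientation; velocity is the mean speed in m/s. With stop_force (N) it stops when the force on the tool has changed by that much, and returns True; else False.
- env.goto_joints(angles): joint-space move.
- env.grip(opening, f_grip=None): finger opening in m; f_grip is the grip in N (None keeps the last); returns when the fingers have stopped.
- env.dwell(seconds).
- kin.inverse_kinematics(position, orientation): joint angles nearest the present ones, or None.
- env.get_state(): the state.
- camera(name): name is "scene" or "top" or "wrist"; returns (picture, depth): 400x640x3 uint8, blue, green, red; 400x640 float32, m along the optical axis (not along the pixel's ray), 0 where there is no reading.
- calibration(name): a dict with "fx", "fy", "cx", "cy" (pixels), "k1" (the pictures are not rectified: a ray, as slopes to the right and down, at radius r is drawn at 1 + k1 r^2 times it, then the intrinsics apply), "rvec" (rotation vector, rad) and "tvec" (3), from world to camera coordinates, as OpenCV has them. Camera axes: x right, y down, z forward; pixel columns grow to the right and rows downward; lengths in m; the calibration is good to about 2 mm. A picture is of the moment at which its call begins: read the wrist's pose just before it. calibration takes no time and is no camera call; for the wrist camera it gives the pose at the moment of the call.
A pose or a line that the arm cannot do raises env.PlanningError and nothing moves.
- job.job_done(): hands the job in, once; it reports no verdict.
The state is a dict: "time": time; "qpos": joint angles; "joint_velocities": joint speeds; "joint_torque": joint torques, N m; "tcp_pos": TCP position; "orientation": TCP orientation; "force": force on the tool from outside, world axes, zero at the start; "torque": the same for the moment, N m; "opening": finger opening in m.
Only numpy, scipy, OpenCV 4.12 (cv2) and the standard library are available. Lean on these libraries where they do the work, as an engineer would, in place of code of your own. Each camera call takes 0.05 s, during which the arm holds its last target.

### The job

Of the two grey fastener totes, one has a bowed plywood divider whose top edge climbs from a low end to a tall end: feel that edge for splinters. Touch it with the fingertips at its low end and run them lightly along the crest, following the bow, all the way to the tall end, then lift the hand at least 10 cm clear of it. The board sits on soft foam, so keep it just slightly pressed down, never hard, and do not pull it up; leave everything else where it is.

Things in the scene. Friction and masses are not known exactly. Their poses are not given: they have to be found in the camera images.
- bow_tote: Grey open wooden tote 240 x 140 x 52 mm (own x, y, z), fixed to the bench, with a plywood divider along its length. Origin: centre of its underside, on the bench; its x axis points from the low end of the divider to the tall end. It may stand at any yaw, left or right of the other tote. Its walls are 52 mm and its cross partitions 43 mm high.
- divider (a joint): How far the plywood divider is pushed down, in m: 0 at rest, positive down, negative when lifted. The board sits loosely on soft foam: it gives 1 mm per 0.4 N (4 mm under 1.6 N), springs back when released, and bottoms out at 15 mm. A light touch is 1 to 12 mm.
- edge0 (a point): Point on the crest of the divider's top edge at the LOW end, where the trace starts: in the tote's frame at x -90, y -11.0, 76.1 mm above the bench with the board at rest (it sinks with the board; axes as the tote's). The edge is rounded, 10 mm thick, bowed sideways, and 210 mm long (15 mm beyond the first and last of these points); it climbs smoothly. The seven points edge0 to edge6 lie in order along it.
- edge1 (a point): Point on the crest of the divider's top edge number 1 of the points between: in the tote's frame at x -60, y 1.2, 79.5 mm above the bench with the board at rest (it sinks with the board; axes as the tote's). 
- edge2 (a point): Point on the crest of the divider's top edge number 2 of the points between: in the tote's frame at x -30, y 8.6, 83.7 mm above the bench with the board at rest (it sinks with the board; axes as the tote's). 
- edge3 (a point): Point on the crest of the divider's top edge number 3 of the points between: in the tote's frame at x 0, y 11.0, 88.4 mm above the bench with the board at rest (it sinks with the board; axes as the tote's). 
- edge4 (a point): Point on the crest of the divider's top edge number 4 of the points between: in the tote's frame at x 30, y 8.6, 93.6 mm above the bench with the board at rest (it sinks with the board; axes as the tote's). 
- edge5 (a point): Point on the crest of the divider's top edge number 5 of the points between: in the tote's frame at x 60, y 1.2, 99.1 mm above the bench with the board at rest (it sinks with the board; axes as the tote's). 
- edge6 (a point): Point on the crest of the divider's top edge at the TALL end, where the trace finishes: in the tote's frame at x 90, y -11.0, 105.0 mm above the bench with the board at rest (it sinks with the board; axes as the tote's). 
- plain_tote: The other grey tote, the same size and fixed too, with a straight, level divider 85 mm high. Origin: centre of its underside. Not part of the job.
- clamp_a: Loose steel hose clamp, a ring 32 mm across and 12 mm high lying in a compartment of the bowed-divider tote. Leave it alone.
- socket: Loose steel socket, 22 mm across, 30 mm high, standing in a compartment of the bowed-divider tote. Leave it alone.
- clamp_b: Loose steel hose clamp, a ring 36 mm across and 12 mm high lying in the plain tote. Leave it alone.
- spacer: Loose aluminium spacer, 20 mm across, 24 mm high, standing in the plain tote. Leave it alone.
- cup: Loose green plastic cup of screws, 68 mm across the rim, 55 mm high, on the bench beyond the totes. Leave it alone.
- wrench: Loose steel wrench lying on the bench to the right. Leave it alone.
- driver: Loose screwdriver lying on the bench to the left. Leave it alone.

How it is judged:
By the outcome, as a careful person would: the job done as asked, in the order asked, and still so for the second after the job is handed in, with the robot touching nothing.
It also fails if it takes over 43 s, if anything falls off the work surface, if the arm or the gripper's body presses on something with over 40 N, if the wrist force passes 120 N, or if a joint passes its speed limit or range.

## Working session

There is one attempt and no reset: what is moved stays moved. The work goes in short steps, each a Python script; the robot and the scene stay as the last script left them, time stands still between calls to the robot, and variables do not carry over. Pictures are saved under pics/ and viewed, and the job is handed in when it is done.

```bash
mkdir -p pics; ls; python3 - <<'E'
from cell import env,camera,calibration
import cv2,numpy as np
for n in("top","scene"):
    p,d=camera(n); cv2.imwrite(f"pics/{n}0.png",p); np.savez(f"{n}0.npz",p=p,d=d); print(n,calibration(n))
print(env.get_state(),env.nose_length)
E
```

```text
pics
top {'fx': 442.22375887233477, 'fy': 442.22375887233477, 'cx': 317.2602157782511, 'cy': 197.51199545840927, 'k1': -0.022126037506518134, 'rvec': array([ 2.16485854, -2.12776916,  0.1630109 ]), 'tvec': array([0.00839704, 0.61154643, 1.17263777])}
scene {'fx': 406.8211986443946, 'fy': 406.8211986443946, 'cx': 311.1578319545397, 'cy': 201.8641681295434, 'k1': 0.014241593077222236, 'rvec': array([ 2.11490853,  1.08905398, -0.4845451 ]), 'tvec': array([-0.3541726 , -0.26359605,  1.48907381])}
{'time': 0.1, 'qpos': array([-1.22210385,  0.47772031,  0.0223828 ,  1.5563371 , -0.01151321,
        1.10929329, -0.08313733]), 'joint_velocities': array([-5.20070797e-05, -3.77216763e-04,  1.32555036e-03, -6.48896700e-04,
        9.34947302e-04, -1.98121227e-03, -6.33408429e-05]), 'joint_torque': array([ 4.15311952e-03, -5.97756529e+01,  1.61367539e+00, -2.81956565e+01,
        1.28566381e-02,  5.04704949e-03,  1.81980204e-05]), 'tcp_pos': array([0.2975643 , 0.60541921, 0.30302823]), 'orientation': array([-1.23082963e-04,  2.26444216e-01,  9.74023795e-01, -8.05328799e-04]), 'force': array([-0.18281613,  0.34884394,  0.92696571]), 'torque': array([-0.02668861,  0.02945104,  0.04741736]), 'opening': 0.08532742903212666} 0.0726
```

View pics/top0.png

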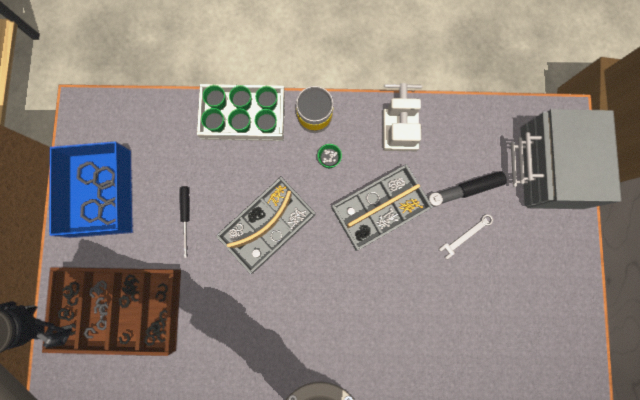

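View pics/scene0.png

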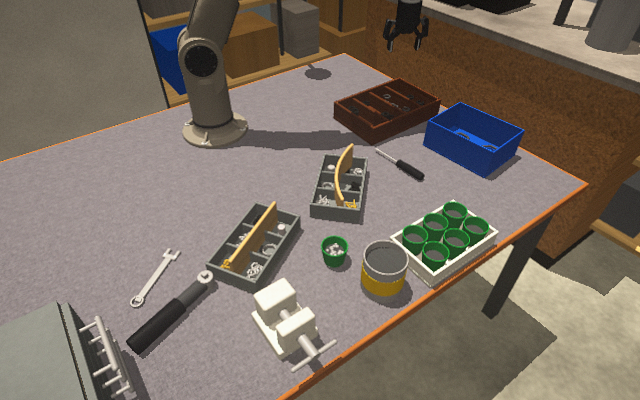

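The bowed divider is in the left tote of the top view, from about (228,245) to (290,192). I'll locate it from depth.

```bash
cat > h.py <<'E'
import numpy as np,cv2
from scipy.optimize import least_squares
from scipy.interpolate import CubicSpline
EX=np.array([-90,-60,-30,0,30,60,90])/1e3
EY=np.array([-11,1.2,8.6,11,8.6,1.2,-11])/1e3
EZ=np.array([76.1,79.5,83.7,88.4,93.6,99.1,105])/1e3
SY=CubicSpline(EX,EY);SZ=CubicSpline(EX,EZ)
def deproj(c,u,v,z):
    K=np.array([[c['fx'],0,c['cx']],[0,c['fy'],c['cy']],[0,0,1]])
    n=cv2.undistortPoints(np.stack([u,v],-1).astype(float).reshape(-1,1,2),K,np.array([c['k1'],0,0,0,0])).reshape(-1,2)
    P=np.c_[n*z[:,None],z]
    R=cv2.Rodrigues(c['rvec'])[0]
    return (P-c['tvec'])@R
def project(c,P):
    K=np.array([[c['fx'],0,c['cx']],[0,c['fy'],c['cy']],[0,0,1]])
    return cv2.projectPoints(np.asarray(P,float),c['rvec'],c['tvec'],K,np.array([c['k1'],0,0,0,0]))[0].reshape(-1,2)
def edge(pose,x):
    X,Y,yaw=pose;x=np.asarray(x,float);y=SY(x);c,s=np.cos(yaw),np.sin(yaw)
    return np.stack([X+c*x-s*y,Y+s*x+c*y,SZ(x)],-1)
E
python3 - <<'E'
from h import *
from cell import calibration
for n,box in(("top",(215,315,175,275)),("scene",(305,375,140,225))):
    f=np.load(n+"0.npz");p,d=f['p'],f['d'];c=calibration(n)
    hsv=cv2.cvtColor(p,cv2.COLOR_BGR2HSV)
    m=(hsv[...,0]>10)&(hsv[...,0]<30)&(hsv[...,1]>90)&(d>0)
    v,u=np.nonzero(m);k=(u>box[0])&(u<box[1])&(v>box[2])&(v<box[3]);u,v=u[k],v[k]
    P=deproj(c,u,v,d[v,u]);k=(P[:,2]>.06)&(P[:,2]<.115);P=P[k]
    print(n,len(P),P.min(0),P.max(0))
    i=np.argsort(P[:,0])
    for q in P[i][::max(1,len(P)//20)]:print(np.round(q,4))
    np.save(n+"P.npy",P)
E
```

```text
top 403 [0.47064119 0.09272141 0.0601587 ] [0.62388603 0.24930473 0.10977731]
[0.4706 0.2445 0.0759]
[0.4756 0.2288 0.0913]
[0.4798 0.236  0.1098]
[0.4828 0.227  0.1031]
[0.486  0.2073 0.0976]
[0.491  0.2042 0.1022]
[0.4944 0.1875 0.0929]
[0.4995 0.1902 0.0936]
[0.5052 0.1778 0.0907]
[0.5106 0.1649 0.0903]
[0.5184 0.157  0.0935]
[0.5262 0.1444 0.065 ]
[0.5329 0.1484 0.08  ]
[0.542  0.1309 0.0709]
[0.5517 0.1303 0.0808]
[0.5627 0.1228 0.0799]
[0.5738 0.118  0.0773]
[0.5846 0.1129 0.0774]
[0.5963 0.1056 0.0723]
[0.61   0.0979 0.0725]
[0.6237 0.0956 0.0723]
scene 353 [0.47199454 0.09168318 0.06023696] [0.62761773 0.25233023 0.10864301]
[0.472  0.2463 0.1035]
[0.4827 0.226  0.1036]
[0.485  0.244  0.0972]
[0.4868 0.2317 0.085 ]
[0.4889 0.2099 0.0994]
[0.4911 0.2174 0.0713]
[0.4931 0.2142 0.0964]
[0.4966 0.1925 0.097 ]
[0.5014 0.1962 0.0982]
[0.5061 0.1893 0.0858]
[0.5112 0.1812 0.0926]
[0.5181 0.172  0.0937]
[0.5255 0.1631 0.0804]
[0.5352 0.148  0.0865]
[0.5466 0.1355 0.0852]
[0.5598 0.1255 0.0806]
[0.5711 0.1238 0.0818]
[0.5839 0.1138 0.0811]
[0.5962 0.1044 0.0764]
[0.6083 0.102  0.0753]
[0.6209 0.1026 0.0732]
```

```bash
cat >> h.py <<'E'
xs=np.linspace(-.105,.105,106)
def fit(P,pose,it=8,tol=.006,zt=.005):
    from scipy.spatial import cKDTree
    for _ in range(it):
        def near(po,P):
            E=edge(po,xs);i=cKDTree(E[:,:2]).query(P[:,:2])[1];return E[i],i
        E,i=near(pose,P);dd=P-E
        k=(np.hypot(dd[:,0],dd[:,1])<max(tol,.02*(.5**_)))&(abs(dd[:,2])<max(zt,.02*.5**_))
        Q=P[k]
        pose=least_squares(lambda q:(Q-near(q,Q)[0])[:,:2].ravel(),pose,loss='soft_l1',f_scale=.002,diff_step=1e-4).x
    E,i=near(pose,Q);r=Q-E
    return pose,len(Q),np.median(r,0),np.std(r,0),xs[i].min(),xs[i].max()
E
python3 - <<'E'
from h import *
from cell import calibration
for n in("top","scene"):
    P=np.load(n+"P.npy");r=fit(P,np.array([.55,.165,2.35]));print(n,r)
    c=calibration(n);f=np.load(n+"0.npz")['p'];
    for u in project(c,edge(r[0],xs)): cv2.circle(f,tuple(int(round(a)) for a in u),0,(255,0,0),-1)
    a,b,e,g=((200,330,165,285) if n=="top" else (290,390,130,230))
    cv2.imwrite(f"pics/fit_{n}.png",cv2.resize(f[e:g,a:b],None,fx=5,fy=5,interpolation=0))
E
python3 - <<'E'
from cell import env,calibration
import numpy as np,cv2
for i in range(5): s=env.get_state();print(s['force'],s['time']);env.dwell(.02)
c=calibration('wrist');R=cv2.Rodrigues(c['rvec'])[0];print(-R.T@c['tvec'],R[2],c)
E
```

```text
top (array([0.54292268, 0.15105153, 2.39519257]), 205, array([-0.00013711, -0.00011314, -0.00298893]), array([0.00168277, 0.00196966, 0.00160283]), np.float64(-0.097), np.float64(0.105))
scene (array([0.5418717 , 0.15616847, 2.34714341]), 192, array([-8.95394658e-05, -1.47916665e-04, -1.54786315e-03]), array([0.00185675, 0.00203047, 0.0017555 ]), np.float64(-0.103), np.float64(0.105))
[-0.18281613  0.34884394  0.92696571] 0.1
[-0.19500301 -1.0901203   0.09992636] 0.1167
[0.27367803 0.04966746 0.06561875] 0.1333
[-0.72439975 -0.27116099 -0.75861209] 0.15
[ 0.37455084  0.83296186 -0.47210759] 0.1667
[0.22518778 0.64168946 0.37359211] [ 0.28329388 -0.1401686  -0.9487346 ] {'fx': 290.7388707793485, 'fy': 290.7388707793485, 'cx': 321.0033967560031, 'cy': 198.64966946474874, 'k1': 0.0062726214479903305, 'rvec': array([-2.42578951, -1.51132501, -0.2439383 ]), 'tvec': array([-0.67488084, -0.04162875,  0.38059015])}
```

```bash
cat >> h.py <<'E'
from scipy.spatial.transform import Rotation as Ro
def quat(yaw,slope=0.,sgn=1):
    X=np.array([np.cos(yaw),np.sin(yaw),0])
    z=np.array([slope*X[0],slope*X[1],-1]);z/=np.linalg.norm(z)
    y=np.cross(z,sgn*X);y/=np.linalg.norm(y);x=np.cross(y,z)
    q=Ro.from_matrix(np.c_[x,y,z]).as_quat();return q[[3,0,1,2]]
E
python3 - <<'E'
from h import *
from cell import env,kin,calibration
s=env.get_state();q=s['orientation'];T=Ro.from_quat(q[[1,2,3,0]]).as_matrix()
c=calibration('wrist');R=cv2.Rodrigues(c['rvec'])[0]
print("cam in tool",T.T@(-R.T@c['tvec']-s['tcp_pos']),"axis",T.T@R[2])
for sg in(1,-1):
    for sl in (.11,.2):
      for x in(-.09,.09):
        e=edge((.542,.1535,2.37),x);q=quat(2.37,sl,sg);z=Ro.from_quat(q[[1,2,3,0]]).as_matrix()[:,2]
        for up in(0,.12):
            j=kin.inverse_kinematics(e-z*.0726+[0,0,up],q);print(sg,sl,x,up,None if j is None else np.round(j,2))
E
```

```text
cam in tool [ 0.08094975  0.00043154 -0.07035658] axis [-3.16003521e-01  3.33176122e-04  9.48757958e-01]
1 0.11 -0.09 0 [-0.43  0.62  0.31  1.77 -0.35  0.87  0.87]
1 0.11 -0.09 0.12 [-0.48  0.48  0.37  1.69 -0.29  1.09  0.8 ]
1 0.11 0.09 0 [-0.63  0.44  0.18  1.98 -0.26  0.78  0.52]
1 0.11 0.09 0.12 [-0.67  0.28  0.22  1.88 -0.19  1.03  0.45]
1 0.2 -0.09 0 [-0.37  0.65  0.28  1.72 -0.4   0.95  0.92]
1 0.2 -0.09 0.12 [-0.44  0.52  0.38  1.65 -0.37  1.17  0.87]
1 0.2 0.09 0 [-0.57  0.46  0.17  1.95 -0.35  0.84  0.63]
1 0.2 0.09 0.12 [-0.61  0.3   0.21  1.86 -0.28  1.08  0.54]
-1 0.11 -0.09 0 [-0.95  1.06  1.26  1.8  -1.12  1.3  -1.66]
-1 0.11 -0.09 0.12 [-0.97  0.84  1.27  1.72 -0.88  1.35 -1.82]
-1 0.11 0.09 0 [-1.32  0.87  1.27  2.02 -1.03  1.17 -1.89]
-1 0.11 0.09 0.12 [-1.39  0.59  1.29  1.92 -0.7   1.21 -2.16]
-1 0.2 -0.09 0 [-0.9   1.09  1.26  1.76 -1.14  1.41 -1.64]
-1 0.2 -0.09 0.12 [-0.91  0.88  1.27  1.68 -0.92  1.46 -1.79]
-1 0.2 0.09 0 [-1.26  0.9   1.27  1.99 -1.07  1.27 -1.84]
-1 0.2 0.09 0.12 [-1.32  0.63  1.28  1.9  -0.78  1.31 -2.08]
```

```bash
python3 - <<'E'
from h import *
from cell import env,camera,calibration
env.grip(0.0,20)
yaw=2.37;X=np.array([np.cos(yaw),np.sin(yaw),0]);C=np.array([.542,.1535,0])
env.reach(C+X*.05+[0,0,.30],quat(yaw,.15))
env.dwell(.3);c=calibration('wrist');p,d=camera('wrist')
np.savez("w1.npz",p=p,d=d,**c);cv2.imwrite("pics/w1.png",p)
s=env.get_state();print(s['time'],s['tcp_pos'],C+X*.05+[0,0,.3],s['opening'])
E
```

```text
2.9833 [0.50607199 0.1887841  0.29993397] [0.50615995 0.18836389 0.3       ] -0.00011200061974648968
```

View pics/w1.png

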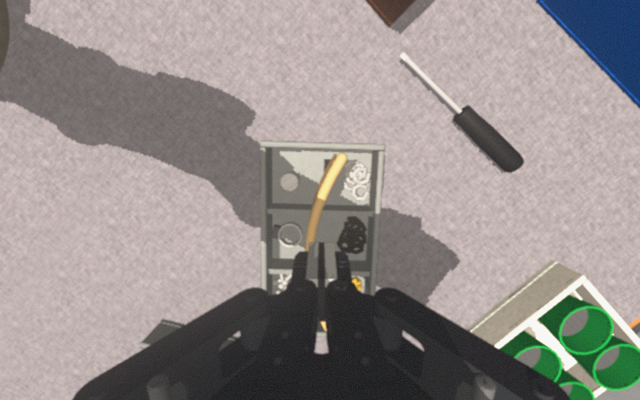

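View pics/fit_top.png

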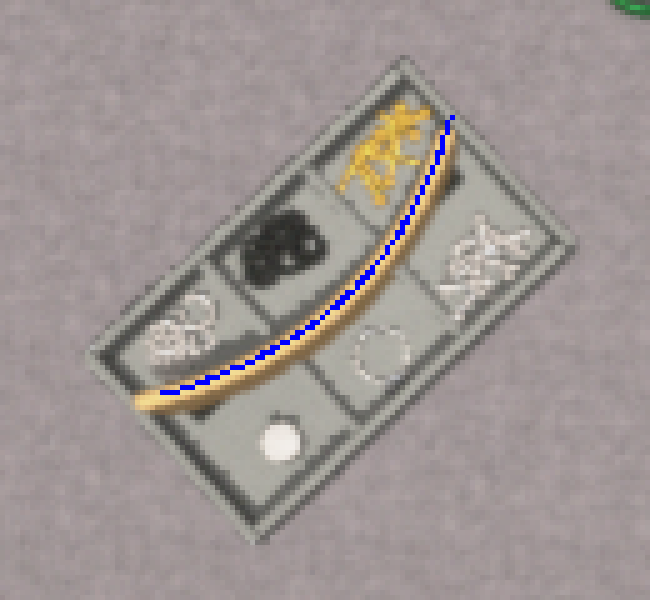

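```bash
python3 - <<'E'
from h import *
from cell import env,camera,calibration
yaw=2.37;X=np.array([np.cos(yaw),np.sin(yaw),0]);C=np.array([.542,.1535,0])
env.reach(C-X*.13+[0,0,.30],quat(yaw,.11))
env.dwell(.3);c=calibration('wrist');p,d=camera('wrist')
np.savez("w2.npz",p=p,d=d,**c);cv2.imwrite("pics/w2.png",p);cv2.imwrite("pics/w2c.png",cv2.resize(p[50:300,220:420],None,fx=3,fy=2.4*1.25,interpolation=0)[:750][:600*2])
s=env.get_state();print(s['time'],s['tcp_pos'])
# top rim corners
c=calibration('top');H=.052
px=np.array([(280.6,176.6),(315.4,213.4),(251.4,273),(218.4,235.4)])-0.4
def rim(po):
    X,Y,a=po;k=np.array([(-.12,.07) ,(-.12,-.07),(.12,-.07),(.12,.07)])
    return k
def W(po,k,z):
    R=np.array([[np.cos(po[2]),-np.sin(po[2])],[np.sin(po[2]),np.cos(po[2])]]);return np.c_[k@R.T+po[:2],np.full(len(k),z)]
for k in (np.array([(-.12,-.07),(-.12,.07),(.12,.07),(.12,-.07)]),):
    r=least_squares(lambda po:(project(c,W(po,k,H))-px).ravel(),[.542,.153,2.37]);print(r.x,r.fun)
E
```

```text
4.0917 [0.63483741 0.06375618 0.30020537]
[0.53583912 0.15615995 2.34643414] [ 0.99047647 -0.66929553  1.09559877 -0.83475814 -0.12997395  0.95396494
 -1.92972059  0.43473709]
```

View pics/w2.png

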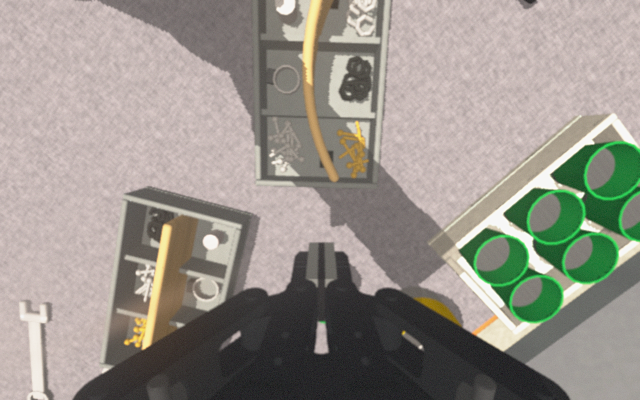

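```bash
cat > ov.py <<'E'
from h import *
import sys
po=eval(sys.argv[1]);tag=sys.argv[2]
def W(po,k,z):
    R=np.array([[np.cos(po[2]),-np.sin(po[2])],[np.sin(po[2]),np.cos(po[2])]]);return np.c_[k@R.T+po[:2],np.full(len(k),z)]
out=[]
for n,(a,b,e,g) in dict(w1=(240,400,125,275),w2=(240,400,0,200)).items():
    f=np.load(n+".npz");c={k:f[k] for k in f.files};c={k:(float(v) if v.ndim==0 else v) for k,v in c.items()}
    S=4 if n=="w1" else 3
    im=cv2.resize(f['p'][e:g,a:b],None,fx=S,fy=S,interpolation=cv2.INTER_CUBIC)
    def dr(P,col,cl=False):
        u=((project(c,P)-[a,e]+.5)*S).round().astype(int);cv2.polylines(im,[u.reshape(-1,1,2)],cl,col,1)
    dr(edge(po,xs),(255,0,0))
    dr(W(po,np.array([(-.12,-.07),(-.12,.07),(.12,.07),(.12,-.07)]),.052),(0,0,255),True)
    for x in EX: 
        u=((project(c,edge(po,[x]))-[a,e]+.5)*S).round().astype(int)[0];cv2.circle(im,tuple(int(t) for t in u),2,(0,255,0),-1)
    cv2.imwrite(f"pics/ov_{n}_{tag}.png",im)
E
python3 ov.py "[.542,.1535,2.36]" a
python3 - <<'E'
from h import *
P=[]
for n in("w1","w2"):
    f=np.load(n+".npz");p,d=f['p'],f['d'];c={k:f[k] for k in f.files if k not in'pd'};c={k:(float(v) if v.ndim==0 else v) for k,v in c.items()}
    hsv=cv2.cvtColor(p,cv2.COLOR_BGR2HSV);m=(hsv[...,0]>10)&(hsv[...,0]<30)&(hsv[...,1]>80)&(d>0)
    v,u=np.nonzero(m);k=(u>260)&(u<385)&((v<245) if n=="w1" else (v<190));u,v=u[k],v[k]
    Q=deproj(c,u,v,d[v,u]);Q=Q[(Q[:,2]>.06)&(Q[:,2]<.115)];P.append(Q);print(n,len(Q))
    np.save(n+"P.npy",Q)
P=np.concatenate(P);print(fit(P,np.array([.541,.1545,2.36])))
E
```

```text
w1 1005
w2 1949
(array([0.54076451, 0.15460863, 2.36861836]), 2563, array([-0.00052831, -0.00047785, -0.00124031]), array([0.00206112, 0.00194409, 0.0011709 ]), np.float64(-0.103), np.float64(0.105))
```

View pics/ov_w1_a.png

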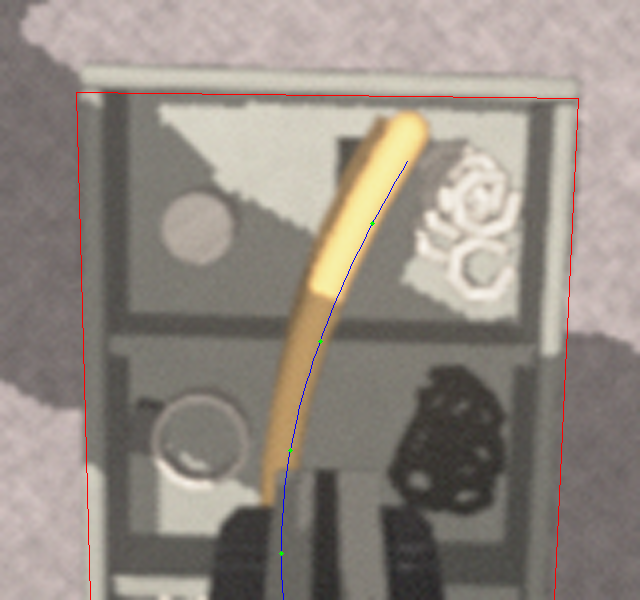

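View pics/ov_w2_a.png

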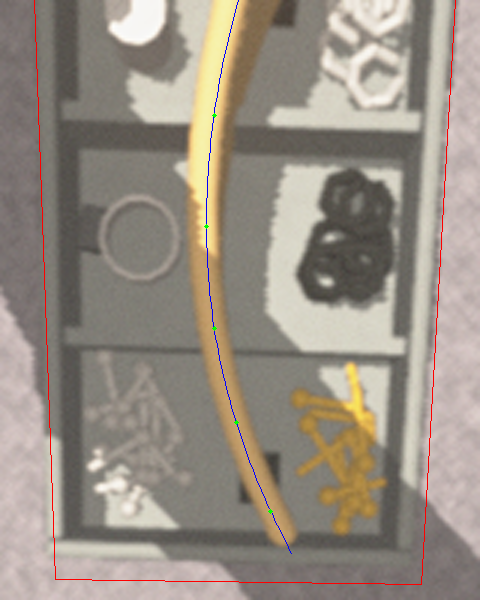

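```bash
python3 - <<'E'
from h import *
def W(po,k,z):
    R=np.array([[np.cos(po[2]),-np.sin(po[2])],[np.sin(po[2]),np.cos(po[2])]]);return np.c_[k@R.T+po[:2],np.full(len(k),z)]
def L(n):
    f=np.load(n+".npz");return {k:(float(f[k]) if f[k].ndim==0 else f[k]) for k in f.files if k not in'pd'},f['d']
obs={}
for n,sx,px,tip in(("w1",1,[(260,141),(384.5,143.5)],(343.3,152.5)),("w2",-1,[(256.2,182.2),(380,185.5)],(333.5,181.8))):
    c,d=L(n);px=np.array(px);k=np.array([(sx*.12,.07),(sx*.12,-.07)])
    r=least_squares(lambda po:(project(c,W(po,k,.052))-px).ravel(),[.54,.155,2.36]);print(n,"rim",r.x,r.fun)
    po=r.x;e=project(c,edge(po,[sx*.105]))[0];print(" tip pred",e,"obs",tip)
    # depth-based
    for u in list(px)+[np.array(tip)]:
        vv,uu=np.mgrid[-6:7,-6:7];uu=(uu+int(u[0])).ravel();vv=(vv+int(u[1])).ravel()
        Q=deproj(c,uu,vv,d[vv,uu]);print(" z range",np.round(np.percentile(Q[:,2],[2,50,98]),3), "bench/rim", np.round(Q[np.argmax(Q[:,2])],3))
    # bench patch
    uu,vv=np.meshgrid(np.arange(190,220,5),np.arange(120,160,5)) if n=="w1" else np.meshgrid(np.arange(180,240,5),np.arange(100,160,5))
    Q=deproj(c,uu.ravel(),vv.ravel(),d[vv,uu].ravel());print(" bench",Q[:,2].mean(),Q[:,2].std())
E
```

```text
w1 rim [0.53732233 0.15811637 2.35158408] [-0.65571771  0.01106909  0.65661652  0.03749808]
 tip pred [342.38959651 157.93235083] obs (343.3, 152.5)
 z range [-0.001  0.001  0.053] bench/rim [0.412 0.195 0.054]
 z range [-0.001  0.001  0.054] bench/rim [0.456 0.238 0.382]
 z range [0.006 0.052 0.11 ] bench/rim [0.456 0.238 0.382]
 bench 0.0006660597496901665 0.0008841670683949677
w2 rim [0.53481011 0.16189201 2.34491448] [ 0.39742937 -0.00787448 -0.39860407 -0.0280556 ]
 tip pred [336.21891438 173.68899883] obs (333.5, 181.8)
 z range [-0.001  0.001  0.053] bench/rim [0.57  0.029 0.053]
 z range [-0.001  0.001  0.053] bench/rim [0.66  0.124 0.054]
 z range [0.008 0.052 0.076] bench/rim [0.623 0.095 0.076]
 bench 0.0004980881914158535 0.0007273032620721741
```

```bash
python3 - <<'E'
from h import *
yaw=2.36;X=np.array([np.cos(yaw),np.sin(yaw)]);Y=np.array([-X[1],X[0]]);C=np.array([.542,.1535])
for n in("w1","w2","top","scene"):
    P=np.load(n+"P.npy");t=(P[:,:2]-C)@X;w=(P[:,:2]-C)@Y
    print(n)
    for a in np.arange(-.12,.121,.01):
        k=(t>=a)&(t<a+.01)
        if k.sum()>2:
            z=np.percentile(P[k,2],90);kk=k&(P[:,2]>z-.006);print(f"{a+.005:.3f} n{k.sum()} y {np.median(w[kk])*1e3:.1f} z {z*1e3:.1f} model y{SY(a+.005)*1e3:.1f} z{SZ(a+.005)*1e3:.1f} tmin {t[k].min():.3f} {t[k].max():.3f}")
E
```

```text
w1
0.025 n55 y 11.8 z 92.4 model y9.3 z92.7 tmin 0.021 0.030
0.035 n80 y 9.6 z 94.3 model y7.7 z94.5 tmin 0.030 0.040
0.045 n88 y 7.6 z 96.1 model y5.5 z96.3 tmin 0.040 0.050
0.055 n91 y 5.6 z 97.9 model y2.8 z98.2 tmin 0.050 0.060
0.065 n112 y 1.7 z 99.6 model y-0.5 z100.1 tmin 0.060 0.070
0.075 n109 y -1.2 z 101.4 model y-4.3 z102.0 tmin 0.070 0.080
0.085 n127 y -5.7 z 103.5 model y-8.6 z104.0 tmin 0.080 0.090
0.095 n140 y -10.4 z 105.6 model y-13.5 z106.0 tmin 0.090 0.100
0.105 n134 y -15.8 z 107.6 model y-18.8 z108.2 tmin 0.100 0.110
0.115 n69 y -19.3 z 108.4 model y-24.6 z110.4 tmin 0.110 0.116
w2
-0.105 n12 y -16.0 z 74.2 model y-18.8 z74.8 tmin -0.102 -0.100
-0.095 n91 y -14.6 z 76.2 model y-13.5 z75.6 tmin -0.100 -0.090
-0.085 n89 y -9.3 z 76.6 model y-8.6 z76.6 tmin -0.090 -0.080
-0.075 n97 y -5.0 z 77.7 model y-4.3 z77.7 tmin -0.080 -0.071
-0.065 n95 y -0.8 z 78.6 model y-0.5 z78.9 tmin -0.070 -0.061
-0.055 n94 y 2.4 z 79.8 model y2.8 z80.2 tmin -0.060 -0.051
-0.045 n107 y 5.5 z 81.6 model y5.5 z81.5 tmin -0.050 -0.040
-0.035 n107 y 8.4 z 83.0 model y7.7 z83.0 tmin -0.040 -
[... 2695 characters left out ...]
4 z 87.8 model y10.9 z89.2 tmin 0.001 0.009
0.015 n15 y 8.2 z 90.0 model y10.4 z90.9 tmin 0.011 0.020
0.025 n11 y 6.4 z 91.5 model y9.3 z92.7 tmin 0.021 0.030
0.035 n14 y 5.7 z 94.0 model y7.7 z94.5 tmin 0.030 0.040
0.045 n20 y 5.2 z 96.0 model y5.5 z96.3 tmin 0.040 0.050
0.055 n21 y 0.5 z 97.9 model y2.8 z98.2 tmin 0.050 0.060
0.065 n17 y -2.0 z 97.3 model y-0.5 z100.1 tmin 0.061 0.070
0.075 n24 y -5.4 z 100.4 model y-4.3 z102.0 tmin 0.070 0.080
0.085 n27 y -10.1 z 103.0 model y-8.6 z104.0 tmin 0.080 0.090
0.095 n31 y -15.5 z 104.7 model y-13.5 z106.0 tmin 0.090 0.100
0.105 n27 y -20.6 z 107.2 model y-18.8 z108.2 tmin 0.101 0.110
0.115 n5 y -22.4 z 106.9 model y-24.6 z110.4 tmin 0.112 0.117
```

```bash
python3 - <<'E'
from h import *
yaw=2.36;X=np.array([np.cos(yaw),np.sin(yaw)]);Y=np.array([-X[1],X[0]]);C=np.array([.542,.1535])
D={}
for n in("w1","w2","top","scene"):
    P=np.load(n+"P.npy");t=(P[:,:2]-C)@X;w=(P[:,:2]-C)@Y;r=[]
    st=.01
    for a in np.arange(-.095,.105,st):
        if n=="w2" and a>.04: continue
        k=(t>=a)&(t<a+st)
        if k.sum()>5:
            zz=P[:,2]-.15*(t-a-st/2)
            z=np.percentile(zz[k],90);kk=k&(zz>z-.003);r.append([t[kk].mean(),w[kk].mean(),z+.15*(t[kk].mean()-a-st/2)])
    D[n]=np.array(r)
# params s,dy,da ; model: tote-frame (x,y) -> (t,w)
def res(q,R,zb,sz):
    s,dy,da=q[:3];c,sn=np.cos(da),np.sin(da)
    a=R[:,0]-s;b=R[:,1]-dy;x=c*a+sn*b;y=-sn*a+c*b
    return np.r_[(y-SY(x))/.001,(R[:,2]-zb-SZ(x))/sz]
for names in(["w1"],["w2"],["w1","w2"],["top"],["scene"],["w1","w2","top","scene"]):
    f=lambda q:np.concatenate([res(q,D[n],.0006,.0006) for n in names])
    g=lambda q:np.concatenate([res(q,D[n],0,1e3) for n in names])
    for tag,h in(("yz",f),("y",g)):
        r=least_squares(h,[.007,0,0]);q=r.x;c=C+X*q[0]+Y*q[1];print(names,tag,np.round(q*1e3,1),"pose",np.round([*c,yaw+q[2]],4),"rms",np.sqrt(np.mean(r.fun**2)).round(2))
E
```

```text
['w1'] yz [  6.7   1.5 -27. ] pose [0.5362 0.1571 2.333 ] rms 0.44
['w1'] y [-14.3   1.9  70.1] pose [0.5508 0.142  2.4301] rms 0.32
['w2'] yz [ 4.9  1.3 -1.6] pose [0.5376 0.156  2.3584] rms 0.23
['w2'] y [-1.1  1.3 30.5] pose [0.5419 0.1518 2.3905] rms 0.16
['w1', 'w2'] yz [  5.8   1.1 -12.2] pose [0.5371 0.1568 2.3478] rms 0.42
['w1', 'w2'] y [ 4.2  1.1 -3.9] pose [0.5382 0.1557 2.3561] rms 0.32
['top'] yz [ 11.8   1.3 -37.8] pose [0.5327 0.1609 2.3222] rms 1.16
['top'] y [-0.9  1.4 28.8] pose [0.5417 0.1519 2.3888] rms 0.31
['scene'] yz [  7.8  -1.5 -32.8] pose [0.5375 0.16   2.3272] rms 1.37
['scene'] y [  7.3  -1.4 -30.3] pose [0.5379 0.1596 2.3297] rms 0.46
['w1', 'w2', 'top', 'scene'] yz [  8.3   0.4 -26.7] pose [0.5358 0.1591 2.3333] rms 1.47
['w1', 'w2', 'top', 'scene'] y [  8.5   0.4 -28. ] pose [0.5357 0.1593 2.332 ] rms 1.0
```

```bash
python3 ov.py "[.5368,.1571,2.3475]" b; python3 - <<'E'
import cv2,numpy as np
a=cv2.imread("pics/ov_w1_b.png");b=cv2.imread("pics/ov_w2_b.png");o=np.zeros((600,1120,3),np.uint8);o[:,:640]=a;o[:,640:]=b;cv2.imwrite("pics/ov_b.png",cv2.resize(o,(800,428),interpolation=3))
E
```

```text
(no output)
```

View pics/ov_b.png

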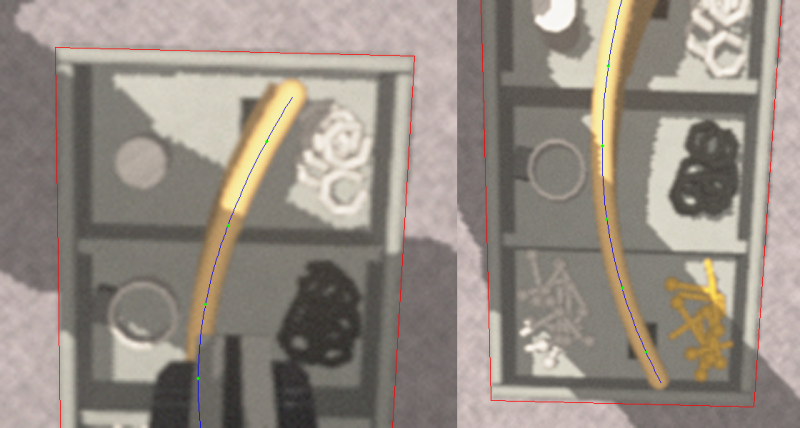

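```bash
cat > t.py <<'E'
from h import *
from cell import env
PO=np.array([.5368,.1571,2.3475])
def pose(x,press,dx=0.):
    sl=float(SZ(x,1));q=quat(PO[2],sl);z=Ro.from_quat(q[[1,2,3,0]]).as_matrix()[:,2]
    return edge(PO,x)-[0,0,press]-z*env.nose_length,q
def F(n=20):
    a=[]
    for _ in range(n): env.dwell(.0167);a.append(env.get_state()['force'])
    return np.mean(a,0).round(2)
E
python3 - <<'E'
from t import *
p,q=pose(-.091,-.04);env.reach(p,q)
p,q=pose(-.091,-.005);env.movel(p,.08);b=F();print("base",b);np.save("base.npy",b)
for pr in(.0,.003,.005):
    p,q=pose(-.091,pr);env.movel(p,.03);s=env.get_state();print(pr,F()-b,(s['tcp_pos']-p)*1e3,s['time'])
E
```

```text
base [-0.04  0.11  0.06]
0.0 [-0.14  0.03 -0.14] [-0.18167385  0.01752233 -0.28770882] 5.8667
0.003 [ 0.53 -0.15  1.06] [ 0.19358796 -0.00208479 -0.0187353 ] 6.45
0.005 [ 0.98 -0.28  2.09] [0.1246679  0.03158792 0.0171856 ] 7.0333
```

```bash
python3 - <<'E'
from t import *
b=np.load("base.npy")
for x in np.linspace(-.091,.092,14)[1:]:
    p,q=pose(x,.005);env.movel(p,.05,rot=q);s=env.get_state();f=F(6)-b;print(f"{x:.3f}",f,((s['tcp_pos']-p)*1e3).round(1),round(s['time'],2))
    if f[2]>4.2 or f[2]<.3: print("check");break
E
```

```text
-0.077 [-1.44 -0.16  2.23] [-1.1  0.3 -0.2] 7.81
-0.063 [-1.36  0.08  2.2 ] [-0.6  0.4  0. ] 8.34
-0.049 [-1.04  0.62  2.04] [-0.7  0.4 -0. ] 8.88
-0.035 [-0.86  0.72  1.99] [-0.7  0.5 -0. ] 9.41
-0.021 [-0.71  0.77  1.96] [-0.7  0.6  0. ] 9.93
-0.007 [-0.73  0.5   2.02] [-0.6  0.7  0. ] 10.46
0.008 [-0.36  1.05  1.72] [-0.6  0.7  0. ] 10.98
0.022 [-0.19  0.89  1.68] [-0.5  0.8  0. ] 11.51
0.036 [-0.35  1.13  1.81] [-0.5  0.9  0.1] 12.04
0.050 [-0.12  0.76  2.22] [-0.4  0.9  0.1] 12.58
0.064 [-0.05  1.21  2.12] [-0.4  0.9  0.1] 13.12
0.078 [-0.09  0.99  1.95] [-0.3  0.9  0.1] 13.68
0.092 [-0.1   0.77  1.67] [-0.3  0.9  0.1] 14.22
```

```bash
python3 - <<'E'
from t import *
from cell import camera
a,_=camera("scene");b,_=camera("top")
cv2.imwrite("pics/end.png",np.hstack([cv2.resize(a[110:260,270:420],(400,400),interpolation=2),cv2.resize(b[160:290,195:325],(400,400),interpolation=2)]))
E
```

```text
(no output)
```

View pics/end.png

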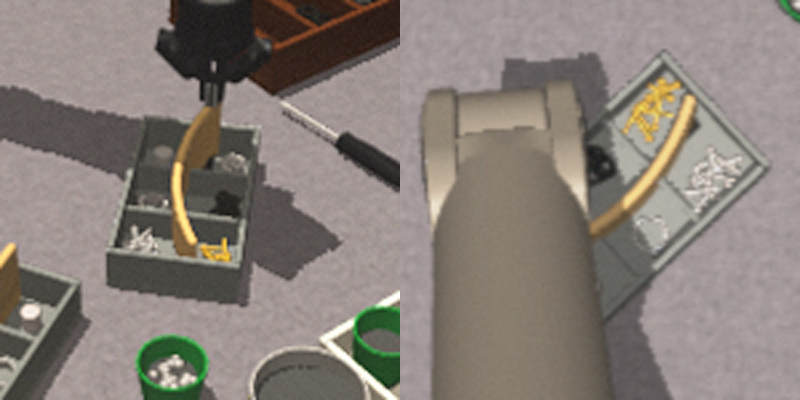

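The fingertips sit on the crest at the tall end: (212,105) in the left crop, which is the scene camera. Next I lift and check.

```bash
python3 - <<'E'
from t import *
from cell import camera
p=env.get_state()['tcp_pos'];env.movel(p+[0,0,.03],.05);env.movel(p+[0,0,.17],.15);env.dwell(.3)
s=env.get_state();print(s['tcp_pos']-p,s['time'],F()-np.load("base.npy"))
a,_=camera("scene");cv2.imwrite("pics/fin.png",a)
E
```

```text
[-1.55933451e-04 -4.08757938e-05  1.69463551e-01] 16.5583 [ 0.05 -0.1   0.06]
```

View pics/fin.png

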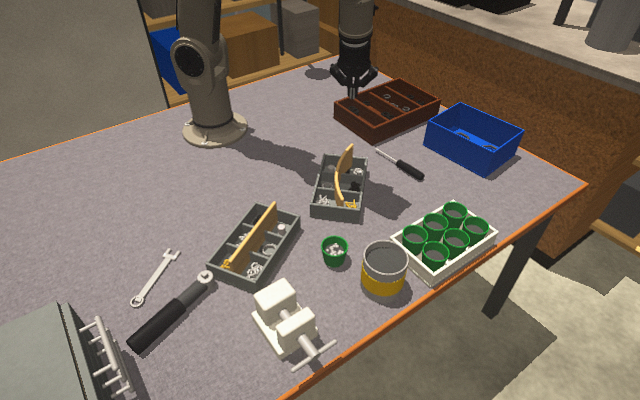

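The picture shows the hand clear at about (352,90), the divider standing at (345,165), and everything else where it was.

```bash
python3 -c "
from cell import job;print(job.job_done())"
```

```text
the job is handed in; nothing more can be done
None
```

I traced the bowed divider's edge from its low end to its tall end with closed fingertips, then lifted the hand 17 cm straight up and handed the job in at about 17 s.

- **Pressure:** the upward force, averaged at 13 stops along the edge, stayed between 1.7 and 2.2 N. That is about 4 to 5.5 mm of push-down, inside the 1 to 12 mm allowed. Between stops I only have the planned 5 mm press, not readings.
- **Position:** I took the tote's pose from the two wrist-camera views, and the fitted crest lay on the board in both. The top and scene cameras alone disagreed with that fit by up to about 5 mm along the tote and 2° in yaw, so I didn't use their fits. While the fingers were still touching, a scene picture showed them on the crest at the tall end.
- **After lifting:** the force on the tool was back to zero. The last scene picture showed the divider standing and the other objects apparently where they were, by eye.
- **Unexplained:** the sideways force during the trace was about 1 N, mostly pointing along the direction of travel rather than against it as drag would. I didn't find out why; the vertical force was steady throughout.

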